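# Load the bench shaker and close its clamping bar

## Robot

A 6-joint arm with a two-finger parallel gripper is mounted at the origin on the work surface; the furniture and walls round the work are solid. World frame = base frame: x ahead of the robot, y to its left, z up, the work surface at z = 0. Lengths are in mm, angles in rad, forces in N, time in s.
With the tool pointing down it reaches from about 300 to 775 mm from the base axis. Payload 14.6 kg.
Tool frame: the origin (TCP) lies at the very end of the fingers, on their centre line; the grasp point (between the pads) lies 19 mm behind it; z points along the fingers, y is the line along which they close (so a half turn about z gives the same grasp; the last joint's range is limited). The gripper opens to 94 mm and grips with 3 to 60 N. Pads are 16 mm wide; open, the fingers measure 119 mm over their backs; the gripper's body (75 mm by 177 mm) begins 78 mm behind the grasp point.
Start: joints at [1.192, 0.3, 1.521, -0, 1.321, -0.067], TCP at [168.722, 523.471, 184.746] pointing down, gripper open.
Joint ranges: [-3.03, 3.03], [-0.79, 2.21], [0.23, 2.52], [-1.04, 4.18], [0, 3.07], [-2.55, 2.55]. Speed limits (rad/s): [2.22, 2.22, 2.57, 3.14, 3.14, 3.14].

## Interface

Orientations are given as [roll, pitch, yaw] about the fixed x, y, z axes, in that order (R = Rz(yaw) Ry(pitch) Rx(roll)).
In Python, from cell import manip gives the robot as it stands.
- The arm moves only by the tool servo_tool, never from a script. Its argument "motion" is a list that holds one entry, the list of rows, each a list of 7 numbers: the shift along the world's x, y, z as a fraction of full scale, then the turn, a rotation vector about the world's x, y, z as a fraction of full scale, then the closure, from 0 (fully open) to 1 (shut). In form: [[[x, y, z, rx, ry, rz, gripper], ...]]. A call has 1 to 10 rows; each row is the pose to reach, as a shift and turn from the pose commanded when the call began, turning the shorter way round; what a row does not reach only later rows make up. Full scale, the value 1, is 0.5 m for a shift and pi rad for a turn. A row lasts 1/10 s, in which the tool goes at most 50 mm and 8.59 degrees, less where a joint would pass 70% of its speed; a pose out of reach is approached as far as the arm can. A call with a number of a shift or a turn outside -1 to 1 is refused whole. A call with a gripper value outside its range is refused whole. The fingers move at their own pace and stop on an object; "newtons" is the grip in N (left out, the last holds). Time passes only in rows, so rows that repeat a pose let the fingers close. It gives the time, the measured TCP pose, the force, the opening and the grip force at its end, in the units of the state.
- manip.read_state(): the state, without advancing time (a new reading comes with each control period).
- manip.camera(name): name is "side" or "top"; returns a dict with "frame" (384x512x3 uint8, red, green, blue), "range_z" (384x512 float32, mm along the optical axis (not along the pixel's ray), 0 where there is no reading), "vfov" (degrees; the focal length in pixels is half the picture's height over the tangent of half this angle, whatever the lens; pixels are square), "cx", "cy" (the principal point, pixels), "cam_to_world" (4x4, takes a point from camera to world coordinates). Camera axes: x right, y down, z forward; pixel columns grow to the right and rows downward; lengths in mm; the calibration is good to about 2 mm. A picture is of the moment at which its call begins.
- manip.sign_off(): hands the job in; it is judged then, once.
The state is a dict: "clock": time; "joints": joint angles; "qd": joint speeds; "effort": joint torques, N m; "eef_pos": TCP position; "eef_rot": TCP orientation; "wrist_force": force on the tool from outside, world axes, zero at the start; "moment": the same for the moment, N m; "finger_gap": finger opening in mm; "finger_force": force on a finger pad.
Only numpy, scipy, OpenCV 4.12 (cv2) and the standard library are available. Lean on these libraries where they do the work, as an engineer would, in place of code of your own. Each camera call takes 0.05 s, during which the arm holds its last target. There are 200 camera calls.

## Task

Load the shaker: stand the three screw-capped reagent bottles on its platform, each in the adapter block whose bore matches its size, setting them down gently. Then, with all three in, slide the clamping bar by its knob up against the row, its end sleeves just meeting the red bands on the guide rods, and let go. The wash bottle and the measuring cylinder stay where they stand on the bench.

Things in the scene. Friction and masses are not known exactly. Their poses are not given: they have to be found in the camera images.
- bottle_large: white plastic reagent bottle without a spout, upright, 58 mm in diameter, 112 mm tall, screw cap 33 mm in diameter; the straight round body that should be gripped reaches from the foot to 75 mm up, above it the shoulder narrows. Belongs in the 64 mm bore. Origin: centre of the underside, z up; it is round, its yaw is arbitrary. 60 to 220 g
- bottle_medium: the larger of two brown glass reagent bottles, upright, 52 mm in diameter, 98 mm tall, screw cap 30 mm in diameter; the straight round body that should be gripped reaches from the foot to 65 mm up, above it the shoulder narrows. Belongs in the 58 mm bore. Origin: centre of the underside, z up; it is round, its yaw is arbitrary. 60 to 220 g
- bottle_small: the smaller of two brown glass reagent bottles, upright, 44 mm in diameter, 82 mm tall, screw cap 25 mm in diameter; the straight round body that should be gripped reaches from the foot to 54 mm up, above it the shoulder narrows. Belongs in the 50 mm bore. Origin: centre of the underside, z up; it is round, its yaw is arbitrary. 60 to 220 g
- bore_l (a point): foot of the 64 mm bore, on its axis, 60 mm above the bench (the platform on which the bottle will stand), in a white adapter block 74 x 78 x 16 mm high fixed on the shaker; through bore with 3 mm bevelled mouth, made for the 58 mm bottle. z up; x along the row of three blocks (76 mm pitch, any order); y across it, away from the clamping bar; all three bores have the same axes
- bore_m (a point): foot of the 58 mm bore, on its axis, 60 mm above the bench (the platform on which the bottle will stand), in a white adapter block 74 x 78 x 16 mm high fixed on the shaker; through bore with 3 mm bevelled mouth, made for the 52 mm bottle. z up; x along the row of three blocks (76 mm pitch, any order); y across it, away from the clamping bar; all three bores have the same axes
- bore_s (a point): foot of the 50 mm bore, on its axis, 60 mm above the bench (the platform on which the bottle will stand), in a white adapter block 74 x 78 x 16 mm high fixed on the shaker; through bore with 3 mm bevelled mouth, made for the 44 mm bottle. z up; x along the row of three blocks (76 mm pitch, any order); y across it, away from the clamping bar; all three bores have the same axes
- wash_bottle: white squeeze wash bottle with a bent spout, looks like the white reagent bottle but is not to be moved; round body 63 mm in diameter, 139 mm tall, 193 mm with the spout. Origin at the underside; the axis of the body lies 12 mm from it along its own +x, the spout overhangs up to 44 mm along its own -x. z up
- cylinder: clear measuring cylinder, 132 mm tall, foot 54 mm and stem 24 mm in diameter, light and easily tipped; not to be moved. Origin: centre of the underside, z up
- clamp (a joint): position (m) of the clamping bar: black rubber bar 14 mm thick along the row, 102 mm above the bench, its end sleeves on two guide rods. 0 = drawn fully back, grows towards the row along the bores' +y; starts at 0 to 0.018. 0.070 = the mark: leading ends of the sleeves meet the red bands, bar about 1 mm off the bottles' fronts. Stays where left, friction 2.5 N; end stop 0.085
- clamp_knob (a point): grip point of the upright black knob in the middle of the clamping bar, 19 mm in diameter, 132 mm above the bench: knob top 14 mm above it, its straight side reaches 16 mm below it. It stands 22 mm from the bar's axis on the side away from the bottles and moves with the bar, only along the bores' y. Same axes as the bores

How it is judged (in metres and radians):
On the way, in this order (a step that is already met when the one before it is completed fails the run):
1. all three reagent bottles stand upright in the bores of their own size (horizontal distance between bottle_large and bore_l below 0.008 m and z of bottle_large in the frame of bore_l below 0.006 m and angle between each of bottle_large, bottle_medium, bottle_small's own z axis and vertical below 0.1 rad and horizontal distance between bottle_medium and bore_m below 0.008 m and z of bottle_medium in the frame of bore_m below 0.006 m and horizontal distance between bottle_small and bore_s below 0.008 m and z of bottle_small in the frame of bore_s below 0.006 m), for 0.2 s.
2. the clamping bar has been slid to the marked position, with the bottles still seated (all of step 1 and value of joint clamp between 0.064 and 0.076 m), for 0.2 s.
At the end, for the whole second after the job is handed in: Each reagent bottle is upright (0.1 rad) in the bore of its size, down on the platform (6 mm), centred (8 mm); the bar is within 6 mm of its mark; all released and at rest; wash bottle and measuring cylinder within 30 mm of where they stood (all of step 2 and linear speed of each of bottle_large, bottle_medium, bottle_small, wash_bottle, cylinder below 0.02 m/s and contact force between each of bottle_large, bottle_medium, bottle_small and the fingers below 0.1 N and velocity of joint clamp between -0.005 and 0.005 m/s and distance of each of wash_bottle, cylinder from where it was at the start of the episode below 0.03 m); the robot touches nothing.
It fails at once if the wash bottle or the measuring cylinder is carried off, pushed more than 30 mm or tipped (distance of any of wash_bottle, cylinder from where it was at the start of the episode above 0.03 m or angle between any of wash_bottle, cylinder's own z axis and vertical above 0.35 rad).
It fails at once if a reagent bottle is tipped over (angle between any of bottle_large, bottle_medium, bottle_small's own z axis and vertical above 0.7 rad).
It fails at once if a reagent bottle is dropped (falls free of the fingers from about 3 cm or more) ((linear speed of bottle_large above 0.75 m/s and contact force between bottle_large and the fingers below 0.1 N) or (linear speed of bottle_medium above 0.75 m/s and contact force between bottle_medium and the fingers below 0.1 N) or (linear speed of bottle_small above 0.75 m/s and contact force between bottle_small and the fingers below 0.1 N)).
It also fails if it takes over 120 s, if anything falls off the work surface, if the arm or the gripper's body presses on something with over 40 N, if the wrist force passes 120 N, or if a joint passes its speed limit or range.

## Working session

There is one attempt and no reset: what is moved stays moved. The work goes in short steps, Python scripts to look and compute and a tool call to move; the robot and the scene stay as the last step left them, time stands still between calls to the robot, and variables do not carry over. Pictures are saved under pics/ and viewed, at most 14 in all, crops included, and the job is handed in when it is done.

Besides the shell and the picture viewer there is one more tool, called as name([rows], argument=value, ...), one row to a line, values as JSON. servo_tool: Moves the arm, as the interface text tells. Its arguments: {"type":"object","properties":{"motion":{"type":"array"},"newtons":{"type":"number"}},"required":["motion"]}

```bash
mkdir -p pics; ls
cat > h.py <<'E'
import numpy as np, cv2
from cell import manip
def shot(n):
    c=manip.camera(n); np.savez(f'{n}.npz',**c); return c
def cloud(c):
    f=c['frame'].shape[0]/2/np.tan(np.radians(c['vfov'])/2)
    v,u=np.mgrid[:c['frame'].shape[0],:c['frame'].shape[1]]
    z=c['range_z']; P=np.stack([(u-c['cx'])/f*z,(v-c['cy'])/f*z,z],-1)
    T=np.array(c['cam_to_world']); W=P@T[:3,:3].T+T[:3,3]; W[z==0]=np.nan
    return W
def save(c,n): cv2.imwrite(f'pics/{n}.png',cv2.cvtColor(c['frame'],cv2.COLOR_RGB2BGR))
E
python3 - <<'E'
from h import *
for n in('top','side'):
    c=shot(n); save(c,n+'0'); print(n,c['vfov'],c['cx'],c['cy'],np.round(c['cam_to_world'],3).tolist(), (c['range_z']==0).mean())
print(manip.read_state())
E
```

```text
pics
top 44.233756087431686 260.71743072112224 189.33490095202836 [[0.012, -0.998, 0.07, 362.964], [-1.0, -0.013, -0.011, -6.144], [0.011, -0.07, -0.998, 1601.978], [0.0, 0.0, 0.0, 1.0]] 0.0035959879557291665
side 49.408453526006376 255.04652091840288 184.8680070243627 [[0.965, -0.179, 0.192, 194.318], [-0.262, -0.592, 0.762, -1035.486], [-0.023, -0.786, -0.618, 944.735], [0.0, 0.0, 0.0, 1.0]] 0.004155476888020833
{'clock': 0.1, 'joints': array([ 1.19239846e+00,  3.00389298e-01,  1.52150706e+00,  2.84866799e-05,
        1.32074806e+00, -6.65471440e-02]), 'qd': array([ 0.00017907, -0.00214926, -0.0023909 , -0.00056645,  0.00194554,
        0.00033181]), 'effort': array([ 1.13548584e-03, -5.32641041e+01, -3.53286517e+01,  7.09671155e-02,
        2.34664581e-02, -6.15669683e-05]), 'eef_pos': array([168.62071881, 523.23584905, 184.26253679]), 'eef_rot': array([-3.14054505e+00, -9.74725600e-05,  2.82973482e+00]), 'wrist_force': array([-0.77474797, -0.99220604,  0.31929221]), 'moment': array([-0.02662912,  0.00385825, -0.01438171]), 'finger_force': 0.0, 'finger_gap': 94.27773791359381}
```

View pics/top0.png

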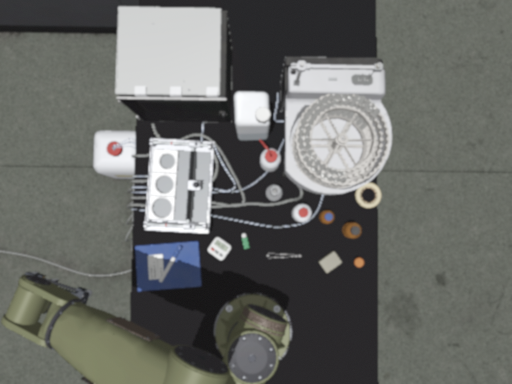

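View pics/side0.png

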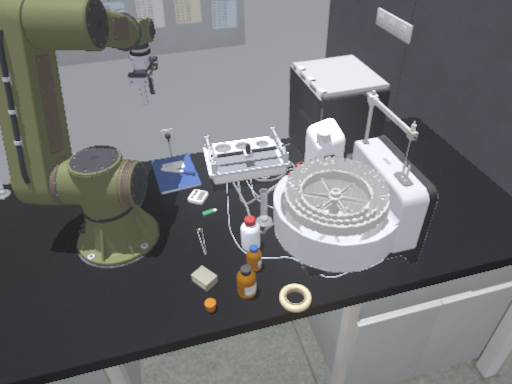

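The top view shows the shaker with its bores near (163,208), (166,184) and (168,160), and the bar's knob near (194,185). The white bottle with a red cap is at (302,213), the brown ones at (327,217) and (352,230), the wash bottle at (270,158) and the cylinder at (274,193). The side view agrees with this layout. Next I'll take measurements from the depth data.

Run:
```python
from h import *
c=dict(np.load('top.npz')); W=cloud(c); I=c['frame']
cv2.imwrite('pics/top_crop.png',cv2.cvtColor(cv2.resize(I[110:260,120:380],None,fx=3,fy=3,interpolation=cv2.INTER_CUBIC),cv2.COLOR_RGB2BGR))
for n in('top','side'):
    c=dict(np.load(n+'.npz')); W=cloud(c)
    for name,(x,y) in dict() .items(): pass
    # grid height map in the bottle region
    z=W[...,2]; 
    for lab,(x0,x1,y0,y1) in dict(bottles=(200,460,-420,-90),wash=(350,560,-150,0)).items():
        m=(W[...,0]>x0)&(W[...,0]<x1)&(W[...,1]>y0)&(W[...,1]<y1)&(z>25)&(z<260)
        k,L,S,C=cv2.connectedComponentsWithStats(m.astype(np.uint8))
        for i in range(1,k):
            if S[i,4]>20:
                p=W[L==i]; t=p[:,2].max(); q=p[p[:,2]>t-8]
                print(n,lab,S[i].tolist(),'top z %.0f'%t,'topcentroid',np.round(q.mean(0)),'bbox',np.round(p.min(0)),np.round(p.max(0)))
```

```text
top bottles [314, 191, 35, 4, 110] top z 204 topcentroid [ 457. -237.  200.] bbox [ 453. -282.   92.] [ 460. -182.  204.]
top bottles [294, 193, 9, 8, 29] top z 74 topcentroid [ 458. -153.   68.] bbox [ 438. -158.   26.] [ 460. -134.   74.]
top bottles [292, 204, 19, 18, 270] top z 121 topcentroid [ 396. -155.  116.] bbox [ 369. -182.   27.] [ 424. -126.  121.]
top bottles [320, 210, 14, 14, 155] top z 91 topcentroid [ 387. -240.   85.] bbox [ 363. -260.   30.] [ 406. -219.   91.]
top bottles [343, 223, 18, 16, 234] top z 106 topcentroid [ 342. -324.  100.] bbox [ 315. -346.   26.] [ 364. -296.  106.]
top bottles [319, 252, 23, 21, 202] top z 39 topcentroid [ 234. -252.   34.] bbox [ 202. -291.   25.] [ 268. -219.   39.]
top bottles [355, 258, 9, 9, 52] top z 38 topcentroid [ 235. -347.   32.] bbox [ 222. -365.   25.] [ 249. -336.   38.]
top wash [283, 154, 24, 37, 527] top z 259 topcentroid [ 547. -143.  257.] bbox [ 469. -150.   25.] [560. -93. 259.]
top wash [260, 158, 20, 14, 188] top z 167 topcentroid [554. -51. 161.] bbox [535. -79.  26.] [560. -19. 167.]
top wash [271, 186, 9,
[... 349 characters left out ...]
 215, 25, 79, 1229] top z 118 topcentroid [ 397. -158.  113.] bbox [ 317. -352.   25.] [ 426. -141.  118.]
side bottles [263, 224, 8, 9, 28] top z 71 topcentroid [ 456. -156.   67.] bbox [ 441. -160.   31.] [ 460. -143.   71.]
side bottles [191, 265, 27, 21, 283] top z 34 topcentroid [ 237. -257.   29.] bbox [ 202. -294.   25.] [ 271. -220.   34.]
side bottles [205, 298, 12, 10, 84] top z 31 topcentroid [ 237. -351.   28.] bbox [ 223. -366.   25.] [ 251. -335.   31.]
side wash [275, 172, 16, 18, 100] top z 203 topcentroid [ 504. -126.  198.] bbox [ 477. -150.  161.] [559. -38. 203.]
side wash [260, 188, 9, 31, 213] top z 135 topcentroid [467. -65. 130.] bbox [455. -82.  26.] [479. -52. 135.]
```

View pics/top_crop.png

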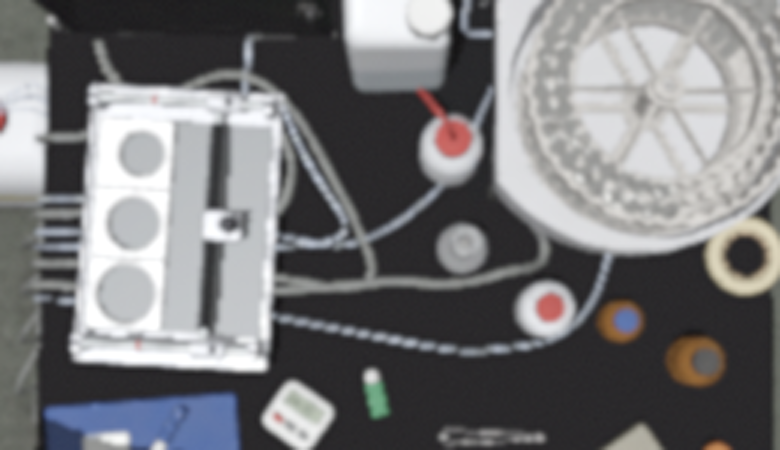

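```bash
cat >> h.py <<'E'
def ray(c,u,v,z):
    f=c['frame'].shape[0]/2/np.tan(np.radians(c['vfov'])/2); T=np.array(c['cam_to_world'])
    d=T[:3,:3]@np.array([(u-c['cx'])/f,(v-c['cy'])/f,1]); o=T[:3,3]
    return o+d*(z-o[2])/d[2]
def comps(m,amin):
    k,L,S,C=cv2.connectedComponentsWithStats(m.astype(np.uint8)); return [(S[i],C[i],L==i) for i in range(1,k) if S[i,4]>=amin]
E
python3 - <<'E'
from h import *
for n in('top','side'):
    c=dict(np.load(n+'.npz')); W=cloud(c); I=c['frame'].astype(int); z=W[...,2]
    R,G,B=I[...,0],I[...,1],I[...,2]
    reg=(W[...,0]>200)&(W[...,0]<600)&(W[...,1]>-420)&(W[...,1]<10)&(z>15)
    for lab,m,h in(('red',(R>130)&(R-G>50)&(abs(G-B)<25),112),('blue',(B-R>35)&(B>80),82)):
        for S,C,_ in comps(m&reg,8): print(n,lab,S.tolist(),np.round(ray(c,*C,h),1))
    # depth bands of cap tops
    for lab,xy,h in(('large',(396,-157),112),('small',(387,-242),82),('med',(342,-326),98),('cyl',(465,-66),132)):
        q=(np.hypot(W[...,0]-xy[0],W[...,1]-xy[1])<40)&(z>h-2)&(z<h+14)
        v,u=np.nonzero(q); print(n,lab,'captop',q.sum(),np.round(ray(c,u.mean(),v.mean(),h),1),(u.mean(),v.mean()))
    b=(W[...,0]>250)&(W[...,0]<400)&(W[...,1]>-100)&(W[...,1]<-20); print('bench z',np.median(z[b]))
    V=I.max(2); reg=(W[...,0]>250)&(W[...,0]<650)&(W[...,1]>80)&(W[...,1]<420)&(z>30)&(z<130)
    print('shaker z hist',np.histogram(z[reg],bins=range(30,131,5))[0])
c=dict(np.load('top.npz')); g=cv2.cvtColor(c['frame'],cv2.COLOR_RGB2GRAY)
for r in (160,184,207): print(g[r,140:218].tolist())
E
```

```text
top red [263, 144, 14, 18, 125] [577.6 -50.3 112. ]
top red [299, 208, 9, 9, 61] [ 396.7 -156.2  112. ]
top blue [325, 214, 7, 6, 34] [ 384.5 -240.5   82. ]
top large captop 67 [ 396.4 -154.9  112. ] (np.float64(302.6268656716418), np.float64(212.2089552238806))
top small captop 39 [ 384.4 -240.6   82. ] (np.float64(328.2564102564103), np.float64(216.46153846153845))
top med captop 56 [ 341.9 -323.    98. ] (np.float64(354.875), np.float64(230.07142857142858))
top cyl captop 11 [462.1 -66.  132. ] (np.float64(274.90909090909093), np.float64(190.63636363636363))
bench z 0.26692132820437564
shaker z hist [   9    1    0   11  281 1572 1586  472  407  472  106    7    6   32
  196  395  203   29    5    3]
side red [295, 161, 7, 6, 13] [626.3  65.7 112. ]
side red [245, 215, 11, 11, 100] [ 395.3 -163.1  112. ]
side blue [249, 244, 9, 9, 62] [ 383.5 -244.5   82. ]
side large captop 69 [ 397.7 -157.4  112. ] (np.float64(249.9855072463768), np.float64(218.53623188405797))
side small captop 44 [ 385.2 -241.9   82. ] (np.float64(253.5909090909091), np.float64(246.86363636363637))
side med ca
[... 741 characters left out ...]
255, 255, 242, 208, 171, 174, 187, 190, 190, 191, 191, 191, 191, 191, 191, 192, 192, 192, 191, 192, 202, 227, 240, 222, 187, 181, 189, 193, 192, 192, 192, 192, 192, 192, 193, 211, 239, 253, 254, 246, 216, 162, 110, 95, 88, 70, 80, 107, 111, 103, 127, 168, 188, 193, 193, 196, 213, 238, 241, 205, 129, 52, 27, 34, 39, 42]
[66, 82, 86, 80, 99, 167, 209, 218, 235, 246, 246, 226, 190, 177, 187, 193, 194, 194, 194, 194, 194, 194, 195, 195, 195, 195, 195, 195, 195, 195, 200, 219, 238, 234, 205, 188, 192, 196, 196, 196, 196, 196, 196, 197, 196, 186, 152, 99, 62, 54, 64, 83, 99, 136, 177, 195, 198, 198, 198, 197, 197, 198, 197, 198, 197, 197, 195, 204, 224, 222, 190, 148, 132, 134, 134, 134, 131, 129]
```

Run:
```python
from h import *
c=dict(np.load('top.npz')); g=cv2.cvtColor(c['frame'],cv2.COLOR_RGB2GRAY); W=cloud(c)
k=8; x0,y0,x1,y1=125,130,225,245
U=cv2.resize(g[y0:y1,x0:x1],None,fx=k,fy=k,interpolation=cv2.INTER_CUBIC)
for t in(208,216,224):
    for S,C,m in comps((U<t),1500):
        if S[4]>40000: continue
        cn=max(cv2.findContours(m.astype(np.uint8),0,1)[0],key=cv2.contourArea)
        e=cv2.fitEllipse(cn); o=lambda q:((q[0]+.5)/k-.5+x0,(q[1]+.5)/k-.5+y0)
        p=ray(c,*o(C),66.5); print(t,S.tolist(),'px',np.round(o(C),2),np.round(p,1),'ell',np.round(ray(c,*o(e[0]),66.5)[:2],1),'dia',np.round(np.array(e[1])/k*3.1,1))
for n in('top','side'):
    c=dict(np.load(n+'.npz')); W=cloud(c); z=W[...,2]
    V=c['frame'].max(2)
    m=(W[...,0]>300)&(W[...,0]<600)&(W[...,1]>80)&(W[...,1]<350)&(z>128)&(z<165)&(V<140)
    for S,C,mm in comps(m,2): print(n,'knob?',S.tolist(),np.round(ray(c,*C,140),1),np.round(np.median(W[mm],0)))
    d=(W[...,0]>300)&(W[...,0]<600)&(W[...,1]>80)&(W[...,1]<350)&(z>88)&(z<125)&(V<120)
    for S,C,mm in comps(d,20):
        p=W[mm]; print(n,'bar',S.tolist(),np.round(ray(c,*C,109),1)); A=p[:,:2]; print(np.round(cv2.fitLine(A.astype(np.float32),cv2.DIST_HUBER,0,.01,.01).ravel(),3))
    R,G,B=[c['frame'][...,i].astype(int) for i in range(3)]
    m=(R-G>18)&(R-B>18)&(W[...,0]>300)&(W[...,0]<650)&(W[...,1]>80)&(W[...,1]<380)
    for S,C,mm in comps(m,1): print(n,'redband',S.tolist(),np.round(C,1),np.round(ray(c,*C,95),1),np.round(np.median(W[mm],0)))
```

```text
208 [277, 192, 118, 118, 10992] px [166.44 160.78] [559.7 286.5  66.5] ell [559.7 286.5] dia [45.1 45.9]
208 [244, 368, 138, 138, 14874] px [163.56 184.11] [483.2 293.9  66.5] ell [483.2 293.9] dia [52.3 53.7]
208 [216, 548, 152, 156, 18249] px [160.99 207.55] [406.9 300.2  66.5] ell [406.9 300.2] dia [58.  59.5]
208 [717, 880, 83, 40, 2081] px [218.51 242.62] [296.  111.9  66.5] ell [296.3 112.1] dia [14.7 32.8]
216 [393, 100, 97, 26, 1850] px [179.88 143.75] [616.4 244.   66.5] ell [616.5 243.6] dia [ 9.3 37. ]
216 [275, 190, 122, 122, 11730] px [166.49 160.78] [559.7 286.3  66.5] ell [559.7 286.3] dia [46.6 47.4]
216 [243, 365, 142, 143, 15762] px [163.63 184.08] [483.3 293.6  66.5] ell [483.3 293.6] dia [54.  55.2]
216 [214, 543, 157, 163, 19429] px [161.08 207.52] [407.  299.9  66.5] ell [407.  299.9] dia [59.8 61.5]
224 [274, 188, 125, 126, 12485] px [166.52 160.78] [559.7 286.2  66.5] ell [559.7 286.2] dia [48.2 48.8]
224 [241, 363, 146, 146, 16655] px [163.68 184.06] [483.4 293.5  66.5] ell [483.4 293.5] dia [55.6 56.6]
224 [212, 539, 162, 169, 20592] px [161.13 207.46] [407.
[... 321 characters left out ...]
02]
top redband [171, 142, 1, 2, 2] [171.  142.5] [615.4 268.   95. ] [613. 266. 108.]
top redband [165, 224, 2, 2, 4] [165.5 224.5] [352.5 278.8  95. ] [353. 278. 103.]
side knob? [246, 144, 4, 7, 24] [476.4 174.4 140. ] [478. 177. 138.]
side bar [252, 147, 24, 5, 61] [539.6 190.  109. ]
[ 9.98000e-01 -5.60000e-02  5.41684e+02  1.96734e+02]
side bar [218, 152, 25, 5, 64] [415.4 195.2 109. ]
[ 9.99000e-01 -4.40000e-02  4.15123e+02  2.01606e+02]
side redband [276, 136, 2, 1, 2] [276.5 136. ] [618.5 284.4  95. ] [613. 267. 106.]
side redband [207, 145, 3, 2, 4] [208.  145.5] [352.2 296.1  95. ] [351. 277. 107.]
side redband [287, 172, 2, 3, 3] [287.3 173. ] [581.6  44.7  95. ] [624. 164.   3.]
```

Run:
```python
from h import *
c=dict(np.load('side.npz')); cv2.imwrite('pics/side_crop.png',cv2.cvtColor(cv2.resize(c['frame'][120:200,190:310],None,fx=6,fy=6,interpolation=cv2.INTER_CUBIC),cv2.COLOR_RGB2BGR))
```

```text
(no output)
```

View pics/side_crop.png

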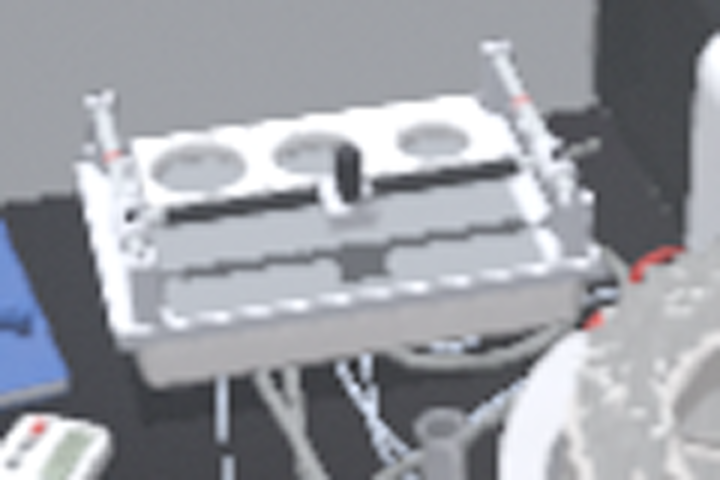

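The side crop shows the three bores at about (198,168), (315,155) and (433,140), the knob at (345,170) and the red bands at (112,155) and (520,100).

The bores measure L (407,300), M (483,293.6) and S (559.7,286.3). That fits a row yaw of −0.042 rad with the bottle fronts aligned. The bar stands about 12 mm from its back stop, so it needs about 58 mm of travel. All of this agrees with the given sizes, so I'll start moving.

servo_tool([
  [[0.36,-0.69,0.05,0,0,0.086,0],[0.36,-0.69,0.05,0,0,0.086,0],[0.36,-0.69,0.05,0,0,0.086,0],[0.36,-0.69,0.05,0,0,0.086,0],[0.36,-0.69,0.05,0,0,0.086,0],[0.36,-0.69,0.05,0,0,0.086,0],[0.36,-0.69,0.05,0,0,0.086,0],[0.36,-0.69,0.05,0,0,0.086,0],[0.36,-0.69,0.05,0,0,0.086,0]],
], newtons=25)

```text
clock: 1.0
eef_pos: [350.2, 175.2, 210.0]
eef_rot: [-3.141, 0.001, 3.095]
wrist_force: [-0.5, -0.5, -0.6]
finger_gap: 94.3
finger_force: 0.0
```

servo_tool([
  [[0.096,-0.668,0,0,0,0,0],[0.096,-0.668,0,0,0,0,0],[0.096,-0.668,0,0,0,0,0],[0.096,-0.668,0,0,0,0,0],[0.096,-0.668,0,0,0,0,0],[0.096,-0.668,0,0,0,0,0],[0.096,-0.668,0,0,0,0,0],[0.096,-0.668,-0.12,0,0,0,0],[0.096,-0.668,-0.12,0,0,0,0],[0.096,-0.668,-0.12,0,0,0,0]],
])

```text
clock: 2.0
eef_pos: [396.1, -154.4, 148.8]
eef_rot: [3.14, -0.003, 3.101]
wrist_force: [0.7, 0.7, -0.0]
finger_gap: 94.1
finger_force: 0.0
```

Run:
```python
from h import *
s=manip.read_state(); print(s['eef_pos'],s['eef_rot'],s['joints'])
c=shot('side'); cv2.imwrite('pics/side1.png',cv2.cvtColor(cv2.resize(c['frame'][110:310,150:350],None,fx=3,fy=3,interpolation=cv2.INTER_CUBIC),cv2.COLOR_RGB2BGR))
```

```text
[ 396.0822603  -154.40602724  148.84551828] [ 3.13995469 -0.00335346  3.1006894 ] [-4.58008086e-01  5.77649680e-02  1.89439215e+00  1.49537473e-04
  1.19316505e+00 -1.98795381e+00]
```

View pics/side1.png

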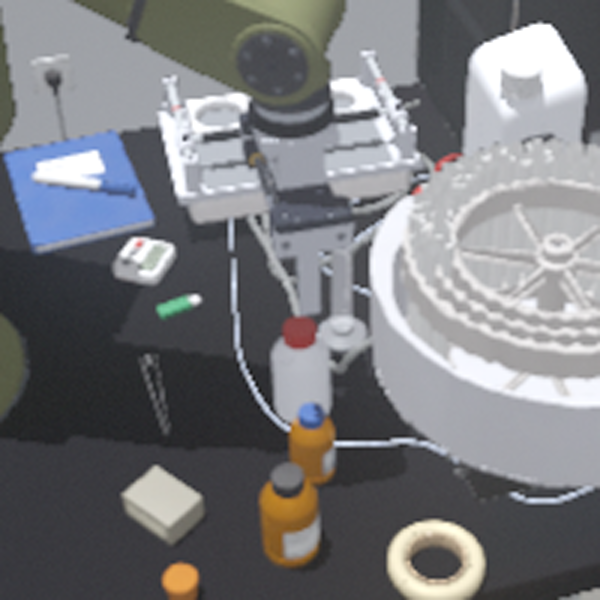

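```bash
cat >> h.py <<'E'
def proj(c,p):
    f=c['frame'].shape[0]/2/np.tan(np.radians(c['vfov'])/2); T=np.array(c['cam_to_world'])
    q=T[:3,:3].T@(np.array(p)-T[:3,3]); return np.array([c['cx']+f*q[0]/q[2],c['cy']+f*q[1]/q[2]])
E
python3 - <<'E'
from h import *
c=dict(np.load('side.npz'))
for p in((396,-107,149),(396,-201,149),(396,-156,112),(396,-107,200),(396,-201,200)): print(p,(proj(c,p)-[150,110])*3)
E
```

```text
(396, -107, 149) [284.30521087 265.1164374 ]
(396, -201, 149) [308.82506415 327.29299003]
(396, -156, 112) [297.92267636 325.01340482]
(396, -107, 200) [282.30230153 224.58073471]
(396, -201, 200) [307.37619255 285.92339044]
```

The fingers project where they should, straddling the white bottle; the grey stem at (342,290) is the cylinder, standing behind. I'll go down and grip.

servo_tool([
  [[0,-0.002,-0.06,0,0,0,0],[0,-0.002,-0.12,0,0,0,0],[0,-0.002,-0.18,0,0,0,0],[0,-0.002,-0.237,0,0,0,0],[0,-0.002,-0.237,0,0,0,0.2],[0,-0.002,-0.237,0,0,0,0.5],[0,-0.002,-0.237,0,0,0,0.7],[0,-0.002,-0.237,0,0,0,0.7],[0,-0.002,-0.237,0,0,0,0.7],[0,-0.002,-0.237,0,0,0,0.7]],
], newtons=25)

```text
clock: 3.05
eef_pos: [397.4, -156.7, 32.2]
eef_rot: [-3.141, 0.002, 3.1]
wrist_force: [-0.6, 3.1, 8.1]
finger_gap: 56.9
finger_force: 25.0
```

servo_tool([
  [[0,0,0.02,0,0,0,0.7],[0,0,0.06,0,0,0,0.7],[0,0,0.12,0,0,0,0.7],[0,0,0.18,0,0,0,0.7],[0,0,0.24,0,0,0,0.7],[0,0.04,0.28,0,0,0,0.7],[0,0.1,0.28,0,0,0,0.7],[0,0.16,0.28,0,0,0,0.7],[0,0.22,0.28,0,0,0,0.7],[0,0.28,0.28,0,0,0,0.7]],
])

```text
clock: 4.05
eef_pos: [396.3, -15.4, 171.9]
eef_rot: [-3.142, 0.0, 3.1]
wrist_force: [0.3, -0.0, -1.2]
finger_gap: 56.7
finger_force: 25.0
```

servo_tool([
  [[0.005,0.07,0,0,0,0,0.7],[0.01,0.15,0,0,0,0,0.7],[0.015,0.23,0,0,0,0,0.7],[0.02,0.31,0,0,0,0,0.7],[0.021,0.39,0,0,0,0,0.7],[0.021,0.47,0,0,0,0,0.7],[0.021,0.54,0,0,0,0,0.7],[0.021,0.6,0,0,0,0,0.7],[0.021,0.632,0,0,0,0,0.7],[0.021,0.632,0,0,0,0,0.7]],
])

```text
clock: 5.05
eef_pos: [406.9, 300.4, 171.3]
eef_rot: [-3.141, -0.0, 3.102]
wrist_force: [0.1, -0.4, -1.8]
finger_gap: 57.0
finger_force: 25.0
```

Run:
```python
from h import *
s=manip.read_state(); print(s['eef_pos'],s['eef_rot'],s['wrist_force'])
c=shot('top'); cv2.imwrite('pics/top2.png',cv2.cvtColor(cv2.resize(c['frame'][125:245,110:230],None,fx=5,fy=5,interpolation=cv2.INTER_CUBIC),cv2.COLOR_RGB2BGR))
c=shot('side'); cv2.imwrite('pics/side2.png',cv2.cvtColor(cv2.resize(c['frame'][60:210,180:330],None,fx=4,fy=4,interpolation=cv2.INTER_CUBIC),cv2.COLOR_RGB2BGR))
# side-view bores by floor/edge: from hand-read ellipse centres on first crop, at z=76
for u,v in((198,168),(315,155),(433,140)): print(ray(c,190+u/6,120+v/6,72))
```

```text
[406.88412232 300.39766819 171.34042778] [-3.14133520e+00 -3.53804465e-04  3.10175451e+00] [ 0.12524702 -0.37117784 -1.81424508]
[408.53004129 297.65107843  72.        ]
[483.59958715 290.35454068  72.        ]
[560.78138639 285.08238701  72.        ]
```

View pics/side2.png

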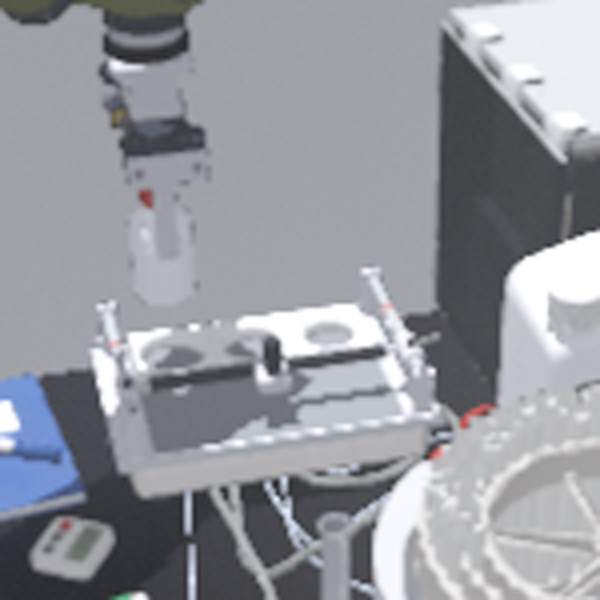

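The side view shows the bottle hanging upright at (162,250), above the left bore at (185,350). The side-view bore positions agree with the top view to within 3 mm. Lowering now, with the last part slow.

servo_tool([
  [[0,-0.001,-0.04,0,0,0,0.7],[0,-0.001,-0.08,0,0,0,0.7],[0,-0.001,-0.11,0,0,0,0.7],[0,-0.001,-0.12,0,0,0,0.7],[0,-0.001,-0.126,0,0,0,0.7],[0,-0.001,-0.132,0,0,0,0.7],[0,-0.001,-0.138,0,0,0,0.7],[0,-0.001,-0.144,0,0,0,0.7],[0,-0.001,-0.15,0,0,0,0.7],[0,-0.001,-0.15,0,0,0,0.7]],
])

```text
clock: 6.15
eef_pos: [407.1, 298.9, 95.9]
eef_rot: [-3.141, -0.0, 3.1]
wrist_force: [0.1, -0.1, -2.0]
finger_gap: 56.8
finger_force: 25.0
```

servo_tool([
  [[0,0,-0.003,0,0,0,0.7],[0,0,-0.005,0,0,0,0.7],[0,0,-0.007,0,0,0,0.7],[0,0,-0.008,0,0,0,0.7],[0,0,-0.008,0,0,0,0.7]],
])

```text
clock: 6.65
eef_pos: [407.2, 299.0, 92.3]
eef_rot: [-3.142, 0.0, 3.1]
wrist_force: [-0.0, 0.1, -1.6]
finger_gap: 57.0
finger_force: 25.0
```

servo_tool([
  [[0,0,-0.002,0,0,0,0.7],[0,0,-0.002,0,0,0,0.3],[0,0,-0.002,0,0,0,0.15],[0,0,-0.002,0,0,0,0.1],[0,0,-0.002,0,0,0,0.1],[0,0,0.03,0,0,0,0.1],[0,0,0.1,0,0,0,0.1],[0,0,0.17,0,0,0,0.1],[0,0,0.24,0,0,0,0.1],[0,0,0.24,0,0,0,0.1]],
])

```text
clock: 7.65
eef_pos: [408.6, 299.9, 216.7]
eef_rot: [3.138, 0.006, 3.1]
wrist_force: [0.3, 0.7, -0.5]
finger_gap: 84.5
finger_force: 0.0
```

servo_tool([
  [[-0.044,-0.98,0,0,0,0,0.3],[-0.044,-0.98,0,0,0,0,0.3],[-0.044,-0.98,0,0,0,0,0.3],[-0.044,-0.98,0,0,0,0,0.3],[-0.044,-0.98,0,0,0,0,0.3],[-0.044,-0.98,0,0,0,0,0.3],[-0.044,-0.98,0,0,0,0,0.3],[-0.044,-0.98,0,0,0,0,0.3],[-0.044,-0.98,0,0,0,0,0.3],[-0.044,-0.98,0,0,0,0,0.3]],
])

```text
clock: 8.65
eef_pos: [384.4, -193.4, 211.7]
eef_rot: [3.142, -0.0, 3.099]
wrist_force: [1.2, 0.7, 0.4]
finger_gap: 65.6
finger_force: 0.0
```

Run:
```python
from h import *
s=manip.read_state(); print(s['eef_pos'])
c=shot('top'); save(c,'top3'); W=cloud(c); z=W[...,2]; I=c['frame'].astype(int); R,G,B=I[...,0],I[...,1],I[...,2]
for S,C,_ in comps((R>130)&(R-G>50)&(abs(G-B)<25)&(W[...,0]<700),8): print('red',S.tolist(),np.round(ray(c,*C,112),1),np.round(ray(c,*C,172),1))
for S,C,_ in comps((B-R>35)&(B>80)&(W[...,1]<0),8): print('blue',S.tolist(),np.round(ray(c,*C,82),1))
c=shot('side');W=cloud(c); I=c['frame'].astype(int); R,G,B=I[...,0],I[...,1],I[...,2]
for S,C,_ in comps((R>130)&(R-G>50)&(abs(G-B)<25)&(W[...,0]<700),8): print('red side',S.tolist(),np.round(ray(c,*C,160),1))
```

```text
[ 384.41594432 -193.40622394  211.68998733]
red [260, 140, 17, 22, 138] [581.2 -48.  112. ] [572.4 -46.3 172. ]
red [107, 143, 15, 13, 98] [586.5 446.4 112. ] [577.5 428.2 172. ]
red [150, 203, 11, 9, 76] [407.8 310.5 112. ] [406.  297.7 172. ]
red side [217, 125, 8, 6, 39] [404.4 301.  160. ]
red side [295, 161, 9, 6, 20] [603.    3.2 160. ]
```

servo_tool([
  [[0,-0.098,0,0,0,0,0.3],[0,-0.098,-0.04,0,0,0,0.3],[0,-0.098,-0.12,0,0,0,0.3],[0,-0.098,-0.18,0,0,0,0.3],[0,-0.098,-0.18,0,0,0,0.3]],
])

```text
clock: 9.25
eef_pos: [383.6, -238.2, 118.8]
eef_rot: [3.138, -0.006, 3.1]
wrist_force: [0.4, -0.1, 0.6]
finger_gap: 65.5
finger_force: 0.0
```

servo_tool([
  [[0,-0.003,-0.05,0,0,0,0.3],[0,-0.003,-0.1,0,0,0,0.3],[0,-0.003,-0.15,0,0,0,0.3],[0,-0.003,-0.19,0,0,0,0.3],[0,-0.003,-0.202,0,0,0,0.3],[0,-0.003,-0.202,0,0,0,0.5],[0,-0.003,-0.202,0,0,0,0.7],[0,-0.003,-0.202,0,0,0,0.8],[0,-0.003,-0.202,0,0,0,0.8],[0,-0.003,-0.202,0,0,0,0.8]],
], newtons=25)

```text
clock: 10.25
eef_pos: [385.9, -241.9, 22.3]
eef_rot: [-3.141, 0.002, 3.1]
wrist_force: [-0.7, 1.3, 6.1]
finger_gap: 42.8
finger_force: 25.0
```

servo_tool([
  [[0,0,0.02,0,0,0,0.8],[0,0,0.06,0,0,0,0.8],[0,0,0.12,0,0,0,0.8],[0,0,0.18,0,0,0,0.8],[0,0.02,0.24,0,0,0,0.8],[0,0.08,0.29,0,0,0,0.8],[0,0.15,0.31,0,0,0,0.8],[0,0.23,0.31,0,0,0,0.8],[0,0.31,0.31,0,0,0,0.8],[0,0.39,0.31,0,0,0,0.8]],
])

```text
clock: 11.25
eef_pos: [384.8, -45.1, 177.2]
eef_rot: [-3.141, 0.001, 3.099]
wrist_force: [1.2, 0.1, -0.9]
finger_gap: 43.4
finger_force: 25.0
```

servo_tool([
  [[0.03,0.07,0,0,0,0,0.8],[0.07,0.14,0,0,0,0,0.8],[0.11,0.22,0,0,0,0,0.8],[0.15,0.3,0,0,0,0,0.8],[0.19,0.37,0,0,0,0,0.8],[0.23,0.45,0,0,0,0,0.8],[0.27,0.52,0,0,0,0,0.8],[0.31,0.6,0,0,0,0,0.8],[0.34,0.65,0,0,0,0,0.8],[0.35,0.665,0,0,0,0,0.8]],
])

```text
clock: 12.25
eef_pos: [560.5, 288.1, 176.3]
eef_rot: [-3.141, -0.0, 3.102]
wrist_force: [0.1, -0.1, -0.7]
finger_gap: 43.1
finger_force: 25.0
```

servo_tool([
  [[0,0,-0.04,0,0,0,0.8],[0,0,-0.09,0,0,0,0.8],[0,0,-0.12,0,0,0,0.8],[0,0,-0.12,0,0,0,0.8]],
])

```text
clock: 12.65
eef_pos: [559.3, 285.1, 114.7]
eef_rot: [-3.14, -0.003, 3.1]
wrist_force: [-0.3, -0.2, -0.6]
finger_gap: 43.1
finger_force: 25.0
```

Run:
```python
from h import *
s=manip.read_state(); print(s['eef_pos'],s['eef_rot'],s['wrist_force'])
c=shot('side'); cv2.imwrite('pics/side4.png',cv2.cvtColor(cv2.resize(c['frame'][70:190,190:310],None,fx=5,fy=5,interpolation=cv2.INTER_CUBIC),cv2.COLOR_RGB2BGR))
print((proj(c,(560,286,76))-[190,70])*5)
```

```text
[559.28737519 285.10815767 114.68242495] [-3.14003701e+00 -3.06323613e-03  3.09952600e+00] [-0.27368061 -0.1671312  -0.61327756]
[359.47375401 361.83485136]
```

View pics/side4.png

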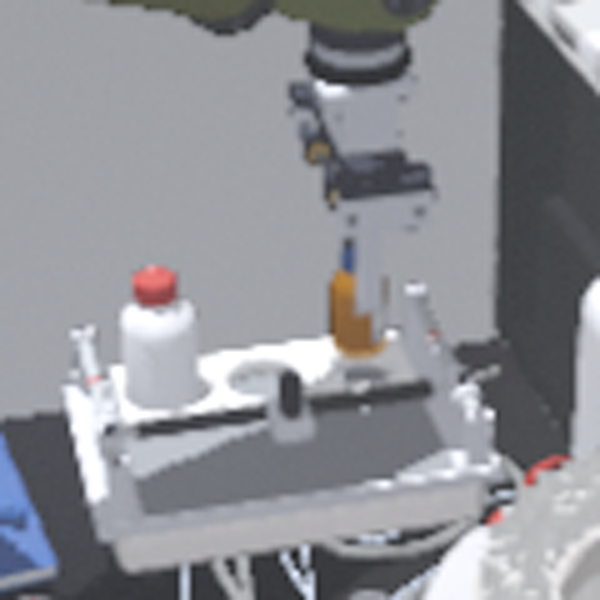

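The white bottle is seated at the left, with its cap at (155,285). The small bottle hangs upright at (358,320), above its bore, which projects to (359,362). Lowering it gently.

servo_tool([
  [[0,0,-0.015,0,0,0,0.8],[0,0,-0.025,0,0,0,0.8],[0,0,-0.032,0,0,0,0.8],[0,0,-0.039,0,0,0,0.8],[0,0,-0.046,0,0,0,0.8],[0,0,-0.053,0,0,0,0.8],[0,0,-0.06,0,0,0,0.8],[0,0,-0.063,0,0,0,0.8],[0,0,-0.063,0,0,0,0.8]],
])

```text
clock: 13.6
eef_pos: [560.2, 285.9, 84.5]
eef_rot: [-3.141, -0.0, 3.1]
wrist_force: [0.1, -0.3, -1.4]
finger_gap: 43.2
finger_force: 25.0
```

servo_tool([
  [[0,0,-0.002,0,0,0,0.8],[0,0,-0.004,0,0,0,0.8],[0,0,-0.005,0,0,0,0.8],[0,0,-0.005,0,0,0,0.8]],
])

```text
clock: 14.0
eef_pos: [560.3, 286.0, 82.5]
eef_rot: [3.141, 0.0, 3.1]
wrist_force: [-0.6, 0.8, 1.1]
finger_gap: 43.1
finger_force: 25.0
```

servo_tool([
  [[0,0,0,0,0,0,0.5],[0,0,0,0,0,0,0.3],[0,0,0,0,0,0,0.2],[0,0,0,0,0,0,0.2],[0,0,0.03,0,0,0,0.2],[0,0,0.1,0,0,0,0.2],[0,0,0.17,0,0,0,0.2],[0,0,0.24,0,0,0,0.2],[0,0,0.26,0,0,0,0.2]],
])

```text
clock: 14.9
eef_pos: [561.2, 286.4, 217.8]
eef_rot: [3.139, 0.006, 3.1]
wrist_force: [0.6, -0.6, 0.4]
finger_gap: 75.1
finger_force: 0.0
```

servo_tool([
  [[-0.35,-0.66,0,0,0,0,0.2],[-0.35,-0.66,0,0,0,0,0.2],[-0.35,-0.66,0,0,0,0,0.2],[-0.35,-0.66,0,0,0,0,0.2],[-0.35,-0.66,0,0,0,0,0.2],[-0.35,-0.66,0,0,0,0,0.2],[-0.35,-0.66,0,0,0,0,0.2],[-0.38,-0.86,0,0,0,0,0.2],[-0.38,-0.86,0,0,0,0,0.2],[-0.38,-0.86,0,0,0,0,0.2]],
])

```text
clock: 15.9
eef_pos: [369.0, -146.7, 212.7]
eef_rot: [-3.141, 0.001, 3.098]
wrist_force: [-0.8, -0.1, 0.4]
finger_gap: 75.3
finger_force: 0.0
```

servo_tool([
  [[-0.056,-0.357,0,0,0,0,0.2],[-0.056,-0.357,0,0,0,0,0.2],[-0.056,-0.357,0,0,0,0,0.2],[-0.056,-0.357,0,0,0,0,0.2],[-0.056,-0.357,-0.06,0,0,0,0.2],[-0.056,-0.357,-0.12,0,0,0,0.2],[-0.056,-0.357,-0.18,0,0,0,0.2],[-0.056,-0.357,-0.18,0,0,0,0.2],[-0.056,-0.357,-0.18,0,0,0,0.2]],
])

```text
clock: 16.8
eef_pos: [342.4, -322.6, 123.2]
eef_rot: [-3.142, 0.0, 3.1]
wrist_force: [-0.4, 0.2, 0.1]
finger_gap: 74.7
finger_force: 0.0
```

servo_tool([
  [[0,-0.002,-0.05,0,0,0,0.2],[0,-0.002,-0.1,0,0,0,0.2],[0,-0.002,-0.15,0,0,0,0.2],[0,-0.002,-0.18,0,0,0,0.2],[0,-0.002,-0.192,0,0,0,0.2],[0,-0.002,-0.192,0,0,0,0.4],[0,-0.002,-0.192,0,0,0,0.6],[0,-0.002,-0.192,0,0,0,0.75],[0,-0.002,-0.192,0,0,0,0.75],[0,-0.002,-0.192,0,0,0,0.75]],
], newtons=25)

```text
clock: 17.8
eef_pos: [342.7, -323.9, 27.2]
eef_rot: [-3.14, 0.001, 3.1]
wrist_force: [-1.2, 1.5, 7.2]
finger_gap: 51.3
finger_force: 25.0
```

servo_tool([
  [[0,0,0.02,0,0,0,0.75],[0,0,0.06,0,0,0,0.75],[0,0,0.12,0,0,0,0.75],[0,0,0.18,0,0,0,0.75],[0.01,0.02,0.24,0,0,0,0.75],[0.03,0.08,0.29,0,0,0,0.75],[0.05,0.15,0.32,0,0,0,0.75],[0.06,0.23,0.32,0,0,0,0.75],[0.07,0.31,0.32,0,0,0,0.75],[0.08,0.39,0.32,0,0,0,0.75]],
])

```text
clock: 18.8
eef_pos: [381.9, -127.0, 187.0]
eef_rot: [-3.141, 0.001, 3.1]
wrist_force: [0.2, 0.4, -1.1]
finger_gap: 50.7
finger_force: 25.0
```

servo_tool([
  [[0.03,0.07,0,0,0,0,0.75],[0.07,0.15,0,0,0,0,0.75],[0.12,0.23,0,0,0,0,0.75],[0.16,0.31,0,0,0,0,0.75],[0.19,0.39,0,0,0,0,0.75],[0.202,0.48,0,0,0,0,0.75],[0.202,0.57,0,0,0,0,0.75],[0.202,0.66,0,0,0,0,0.75],[0.202,0.75,0,0,0,0,0.75],[0.202,0.8,0,0,0,0,0.75]],
])

```text
clock: 19.8
eef_pos: [482.5, 274.3, 186.8]
eef_rot: [3.141, -0.0, 3.102]
wrist_force: [0.6, -0.6, -1.9]
finger_gap: 51.0
finger_force: 25.0
```

servo_tool([
  [[0,0.03,0,0,0,0,0.75],[0,0.043,0,0,0,0,0.75],[0,0.043,-0.03,0,0,0,0.75],[0,0.043,-0.08,0,0,0,0.75],[0,0.043,-0.12,0,0,0,0.75],[0,0.043,-0.15,0,0,0,0.75],[0,0.043,-0.15,0,0,0,0.75],[0,0.043,-0.15,0,0,0,0.75]],
])

```text
clock: 20.6
eef_pos: [483.6, 292.3, 112.0]
eef_rot: [3.141, 0.0, 3.099]
wrist_force: [0.4, -0.6, -1.1]
finger_gap: 50.9
finger_force: 25.0
```

Run:
```python
from h import *
s=manip.read_state(); print(s['eef_pos'],s['eef_rot'],s['wrist_force'])
c=shot('side'); cv2.imwrite('pics/side5.png',cv2.cvtColor(cv2.resize(c['frame'][70:190,190:310],None,fx=5,fy=5,interpolation=cv2.INTER_CUBIC),cv2.COLOR_RGB2BGR))
print((proj(c,(483.4,293,76))-[190,70])*5)
```

```text
[483.60927743 292.33164867 111.9970787 ] [3.14149604e+00 3.01343304e-04 3.09906857e+00] [ 0.44073862 -0.62812721 -1.09891947]
[261.21224077 373.03096973]
```

View pics/side5.png

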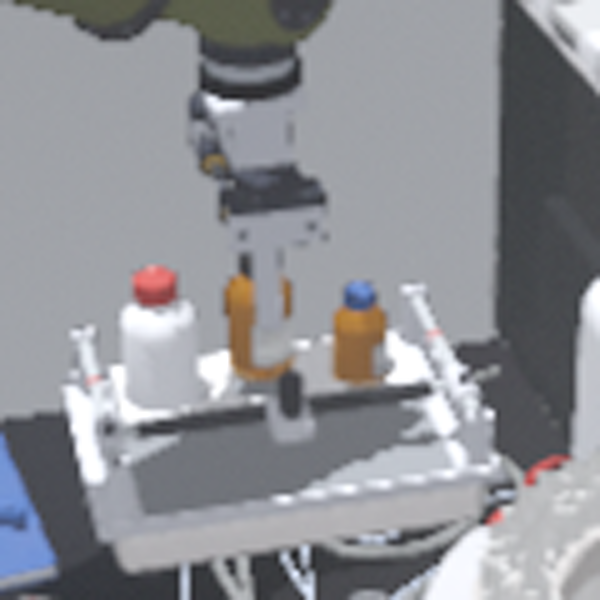

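The small bottle is seated at (359,345), and the medium one hangs upright at (261,330), above the middle bore. Lowering it.

servo_tool([
  [[0,0.001,-0.01,0,0,0,0.75],[0,0.001,-0.018,0,0,0,0.75],[0,0.001,-0.025,0,0,0,0.75],[0,0.001,-0.032,0,0,0,0.75],[0,0.001,-0.039,0,0,0,0.75],[0,0.001,-0.044,0,0,0,0.75],[0,0.001,-0.047,0,0,0,0.75],[0,0.001,-0.049,0,0,0,0.75],[0,0.001,-0.05,0,0,0,0.75],[0,0.001,-0.05,0,0,0,0.75]],
])

```text
clock: 21.65
eef_pos: [483.5, 293.5, 87.3]
eef_rot: [3.141, 0.001, 3.1]
wrist_force: [-1.6, -1.5, 8.6]
finger_gap: 50.9
finger_force: 25.0
```

servo_tool([
  [[0,0,0.001,0,0,0,0.5],[0,0,0.001,0,0,0,0.3],[0,0,0.001,0,0,0,0.15],[0,0,0.001,0,0,0,0.15],[0,0,0.03,0,0,0,0.15],[0,0,0.1,0,0,0,0.15],[0,0,0.17,0,0,0,0.15],[0,0,0.22,0,0,0,0.15],[0,-0.05,0.25,0,0,0,0.15],[0,-0.13,0.25,0,0,0,0.15]],
])

```text
clock: 22.65
eef_pos: [483.7, 229.1, 214.5]
eef_rot: [3.14, 0.004, 3.102]
wrist_force: [0.5, 0.4, -0.2]
finger_gap: 79.5
finger_force: 0.0
```

servo_tool([
  [[0,-0.29,0.08,0,0,0,0.15],[0,-0.29,0.08,0,0,0,0.15],[0,-0.29,0.08,0,0,0,0.15],[0,-0.29,0.08,0,0,0,0.15],[0,-0.29,0.08,0,0,0,0.15]],
])

```text
clock: 23.15
eef_pos: [483.4, 82.8, 252.4]
eef_rot: [3.141, 0.002, 3.098]
wrist_force: [0.4, -0.4, 0.5]
finger_gap: 79.4
finger_force: 0.0
```

Run:
```python
from h import *
s=manip.read_state(); print(s['eef_pos'],s['eef_rot'],s['joints'])
c=shot('top'); W=cloud(c); z=W[...,2]; I=c['frame'].astype(int); R,G,B=I[...,0],I[...,1],I[...,2]
cv2.imwrite('pics/top6.png',cv2.cvtColor(cv2.resize(c['frame'][130:250,120:240],None,fx=5,fy=5,interpolation=cv2.INTER_CUBIC),cv2.COLOR_RGB2BGR))
for lab,xy,h in(('large',(407,299),172),('small',(560,286),142),('med',(483,293),158)):
    q=(np.hypot(W[...,0]-xy[0],W[...,1]-xy[1])<40)&(z>h-2)&(z<h+14)
    v,u=np.nonzero(q); print(lab,q.sum(),np.round(ray(c,u.mean(),v.mean(),h),1),np.median(z[q]))
```

```text
[483.37722843  82.84138205 252.39417349] [3.14117527e+00 1.61066692e-03 3.09786222e+00] [ 9.49191618e-02  1.18565805e-01  1.58251996e+00  1.92450930e-04
  1.43885400e+00 -1.43217223e+00]
large 63 [405.4 299.7 172. ] 173.45685293601946
small 39 [558.5 287.5 142. ] 142.3726388383343
med 54 [480.7 293.7 158. ] 159.1504162303862
```

View pics/top6.png

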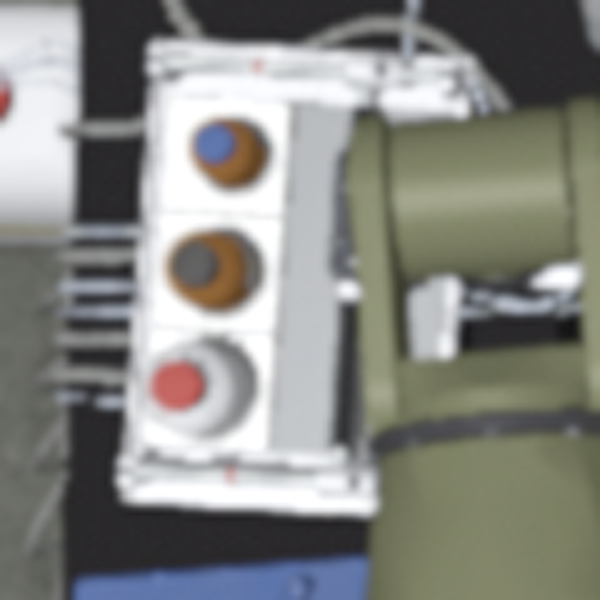

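All three bottles stand in their bores: blue cap at (215,145), dark cap at (195,265), red cap at (178,385). Next I turn the gripper 90° to take the knob across the row.

servo_tool([
  [[-0.01,0.192,0,0,0,-0.5,0.4],[-0.01,0.192,0,0,0,-0.5,0.4],[-0.01,0.192,0,0,0,-0.5,0.4],[-0.01,0.192,0,0,0,-0.5,0.4],[-0.01,0.192,0,0,0,-0.5,0.4],[-0.01,0.192,0,0,0,-0.5,0.4],[-0.01,0.192,0,0,0,-0.5,0.4],[-0.01,0.192,0,0,0,-0.5,0.4],[-0.01,0.192,0,0,0,-0.5,0.4],[-0.01,0.192,0,0,0,-0.5,0.4]],
])

```text
clock: 24.2
eef_pos: [477.7, 181.0, 251.0]
eef_rot: [-3.141, 0.0, 1.632]
wrist_force: [-0.0, 0.3, 0.8]
finger_gap: 56.9
finger_force: 0.0
```

servo_tool([
  [[0,0,0,0,0,-0.023,0.4],[0,0,-0.06,0,0,-0.023,0.4],[0,0,-0.13,0,0,-0.023,0.4],[0,0,-0.18,0,0,-0.023,0.4],[0,0,-0.18,0,0,-0.023,0.4]],
])

```text
clock: 24.7
eef_pos: [476.2, 180.3, 158.1]
eef_rot: [-3.136, 0.002, 1.565]
wrist_force: [-0.3, -0.3, 0.4]
finger_gap: 56.2
finger_force: 0.0
```

servo_tool([
  [[0,0,0,0,0,0,0.4],[0,0,0,0,0,0,0.4]],
])

```text
clock: 24.9
eef_pos: [478.8, 180.2, 162.8]
eef_rot: [3.14, -0.001, 1.564]
wrist_force: [0.8, 0.1, -0.1]
finger_gap: 56.4
finger_force: 0.0
```

Run:
```python
from h import *
s=manip.read_state(); print(s['eef_pos'],s['eef_rot'])
c=shot('side'); cv2.imwrite('pics/side7.png',cv2.cvtColor(cv2.resize(c['frame'][80:180,190:310],None,fx=6,fy=6,interpolation=cv2.INTER_CUBIC),cv2.COLOR_RGB2BGR))
W=cloud(c); z=W[...,2]; V=c['frame'].max(2)
m=(abs(W[...,0]-478)<15)&(abs(W[...,1]-178)<15)&(z>120)&(z<152)&(V<110)
for S,C,mm in comps(m,4): print(S.tolist(),np.round(ray(c,*C,134),1),np.round(np.median(W[mm],0)))
```

```text
[478.76263614 180.19719521 162.83273034] [ 3.13953800e+00 -6.69748897e-04  1.56403251e+00]
[246, 144, 5, 9, 32] [477.2 177.5 134. ] [477. 175. 135.]
```

View pics/side7.png

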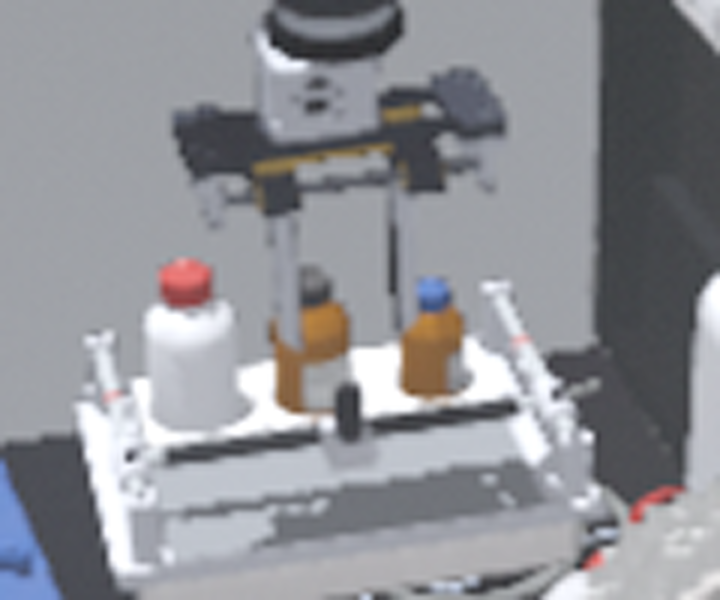

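The fingers straddle the knob: tips at (288,345) and (402,330), knob at (347,412). Going down to grip it.

servo_tool([
  [[0,-0.003,-0.03,0,0,-0.011,0.4],[0,-0.003,-0.06,0,0,-0.011,0.4],[0,-0.003,-0.088,0,0,-0.011,0.4],[0,-0.003,-0.088,0,0,-0.011,0.6],[0,-0.003,-0.088,0,0,-0.011,0.8],[0,-0.003,-0.088,0,0,-0.011,0.9],[0,-0.003,-0.088,0,0,-0.011,0.9],[0,-0.003,-0.088,0,0,-0.011,0.9],[0,-0.003,-0.088,0,0,-0.011,0.9]],
], newtons=20)

```text
clock: 25.85
eef_pos: [478.3, 178.0, 117.7]
eef_rot: [3.141, -0.0, 1.529]
wrist_force: [-1.8, -0.6, 3.9]
finger_gap: 17.5
finger_force: 20.0
```

servo_tool([
  [[0.001,0.012,0,0,0,0,0.9],[0.002,0.03,0,0,0,0,0.9],[0.003,0.05,0,0,0,0,0.9],[0.004,0.07,0,0,0,0,0.9],[0.004,0.086,0,0,0,0,0.9],[0.004,0.096,0,0,0,0,0.9],[0.004,0.1,0,0,0,0,0.9],[0.004,0.1,0,0,0,0,0.9],[0.004,0.1,0,0,0,0,0.9]],
])

```text
clock: 26.75
eef_pos: [480.5, 228.4, 117.7]
eef_rot: [3.141, -0.001, 1.529]
wrist_force: [-0.6, 2.2, 6.3]
finger_gap: 17.3
finger_force: 20.0
```

Run:
```python
from h import *
s=manip.read_state(); print(s['eef_pos'],s['eef_rot'],s['wrist_force'])
c=shot('side'); cv2.imwrite('pics/side8.png',cv2.cvtColor(cv2.resize(c['frame'][120:180,195:305],None,fx=7,fy=7,interpolation=cv2.INTER_CUBIC),cv2.COLOR_RGB2BGR))
W=cloud(c); z=W[...,2]; V=c['frame'].max(2)
d=(W[...,0]>330)&(W[...,0]<620)&(W[...,1]>170)&(W[...,1]<300)&(z>92)&(z<118)&(V<90)
for S,C,mm in comps(d,8): print(S.tolist(),np.round(ray(c,*C,107),1),np.round(np.median(W[mm],0)))
```

```text
[480.50264849 228.40566085 117.67113534] [ 3.14069381e+00 -9.82127306e-04  1.52873627e+00] [-0.64763035  2.16419098  6.26787644]
[249, 140, 23, 5, 48] [542.3 243.3 107. ] [541. 247. 105.]
[216, 145, 24, 5, 40] [417.6 247.3 107. ] [420. 252. 104.]
```

View pics/side8.png

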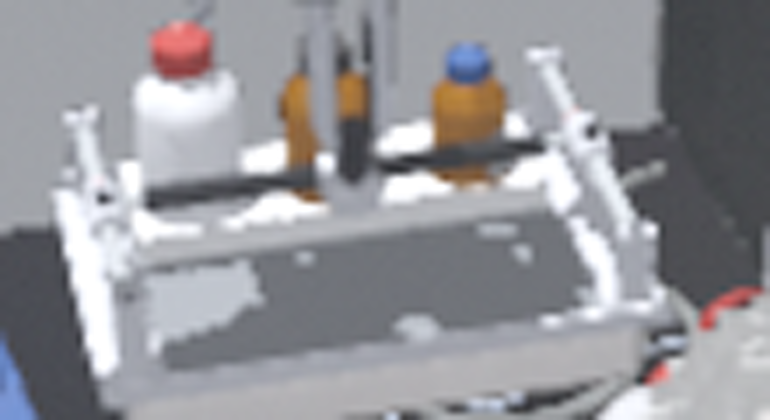

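The bar has advanced 50 mm and its sleeves are close to the bands, at (570,113) and (98,190). About 8 mm is left.

servo_tool([
  [[0,0.005,0,0,0,0,0.9],[0,0.01,0,0,0,0,0.9],[0.001,0.014,0,0,0,0,0.9],[0.001,0.016,0,0,0,0,0.9],[0.001,0.016,0,0,0,0,0.9],[0.001,0.016,0,0,0,0,0.9]],
])

```text
clock: 27.4
eef_pos: [480.8, 235.6, 117.7]
eef_rot: [3.141, 0.0, 1.528]
wrist_force: [-2.5, -4.2, 7.4]
finger_gap: 17.5
finger_force: 20.0
```

Run:
```python
from h import *
s=manip.read_state(); print(s['eef_pos'],s['wrist_force'])
a=shot('side'); b=shot('top')
r=lambda c,y0,y1,x0,x1,k: cv2.resize(c['frame'][y0:y1,x0:x1],(400,400),interpolation=cv2.INTER_CUBIC)
im=np.hstack([r(a,130,165,198,233,0),r(a,125,160,262,297,0)])
cv2.imwrite('pics/bands9.png',cv2.cvtColor(im,cv2.COLOR_RGB2BGR))
for n,c in(('side',a),('top',b)):
    W=cloud(c); R,G,B=[c['frame'][...,i].astype(int) for i in range(3)]
    m=(R-G>15)&(R-B>15)&(W[...,0]>330)&(W[...,0]<640)&(W[...,1]>240)&(W[...,1]<300)&(W[...,2]<125)&(W[...,2]>85)
    for S,C,mm in comps(m,1): print(n,S.tolist(),np.round(np.median(W[mm],0)))
```

```text
[480.83601396 235.58064473 117.65264655] [-2.53468479 -4.22043633  7.39771556]
side [257, 131, 10, 9, 63] [553. 271. 116.]
side [235, 135, 6, 8, 26] [462. 277. 112.]
side [260, 143, 1, 1, 1] [547. 267.  87.]
side [262, 143, 1, 1, 1] [555. 268.  85.]
side [240, 146, 1, 1, 1] [470. 271.  86.]
```

View pics/bands9.png

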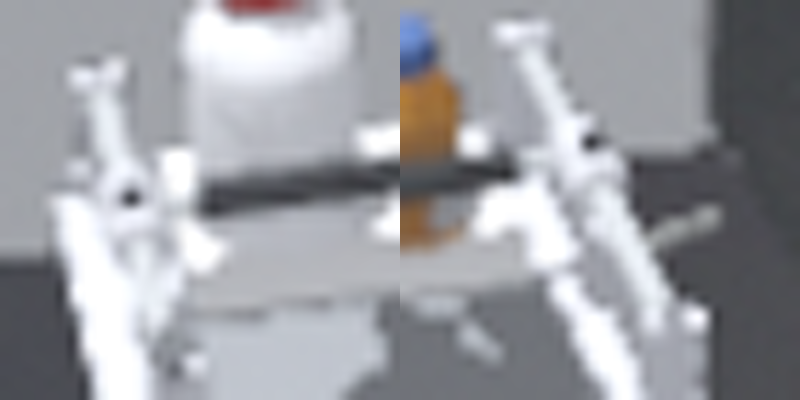

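Run:
```python
from h import *
b=dict(np.load('top.npz'))
r=lambda y0,y1,x0,x1: cv2.resize(b['frame'][y0:y1,x0:x1],(390,390),interpolation=cv2.INTER_CUBIC)
cv2.imwrite('pics/top9.png',cv2.cvtColor(np.hstack([r(128,158,150,180),r(210,240,145,175)]),cv2.COLOR_RGB2BGR))
W=cloud(b); R,G,B=[b['frame'][...,i].astype(int) for i in range(3)]
for (u,v) in((171,142),(165,224)):
    print((R-G)[v-2:v+4,u-4:u+8].tolist());
```

```text
[[-3, -2, -2, -1, -1, 0, -1, -1, -1, -1, -2, -2], [-3, -3, -2, -2, -1, -2, -1, -1, -2, -2, -2, -3], [-3, -3, -3, -3, -2, -2, -2, -1, -2, -2, -2, -2], [-4, -3, -3, -3, -3, -2, -2, -1, -2, -2, -2, -2], [-2, -3, -3, -3, -2, -1, -2, -2, -2, -2, -2, -1], [-3, -2, -2, -2, -1, -2, -2, -2, -3, -2, -1, -2]]
[[-3, -4, -4, -2, -3, -2, -2, -2, -4, -4, -4, -3], [-3, -4, -3, -3, -3, -4, -3, -3, -3, -3, -4, -3], [-3, -3, -3, -2, -3, -3, -3, -3, -3, -3, -4, -3], [-3, -3, -3, -3, -3, -3, -2, -3, -3, -3, -3, -3], [-3, -3, -3, -3, -3, -3, -3, -3, -3, -3, -4, -4], [-3, -3, -3, -3, -3, -3, -3, -3, -3, -3, -3, -4]]
```

View pics/top9.png

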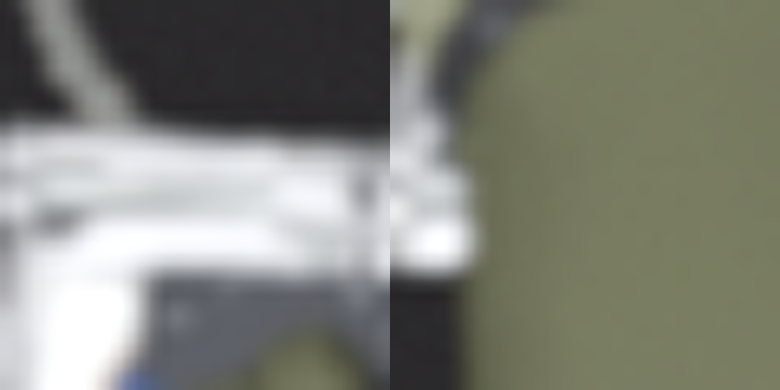

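Run:
```python
from h import *
a=cv2.imread('pics/top0.png').astype(int); b=dict(np.load('top.npz'))['frame'].astype(int)
for v in(141,142,143): print(v,'R-G t0',(a[v,164:182,2]-a[v,164:182,1]).tolist()); print('  G t0',a[v,164:192,1].tolist()); print('  G now',b[v,164:192,1].tolist())
s=cv2.imread('pics/side0.png').astype(int); n=dict(np.load('side.npz'))['frame'].astype(int)
print('side t0'); print((s[132:140,272:282,2]-s[132:140,272:282,1]).tolist()); print('now'); print((n[132:140,272:282,0]-n[132:140,272:282,1]).tolist()); print((n[142:150,202:213,0]-n[142:150,202:213,1]).tolist())
```

```text
141 R-G t0 [-3, -2, -2, -3, -2, -1, 3, 8, 5, 0, -2, -2, -1, -2, -2, -2, -2, -3]
  G t0 [220, 219, 220, 224, 226, 226, 222, 217, 223, 235, 241, 240, 234, 231, 230, 228, 226, 226, 225, 222, 221, 224, 228, 229, 226, 218, 211, 207]
  G now [222, 221, 222, 226, 228, 228, 228, 228, 229, 227, 225, 219, 201, 175, 169, 188, 198, 190, 183, 197, 210, 217, 226, 231, 234, 238, 241, 242]
142 R-G t0 [-3, -3, -3, -3, -3, 0, 12, 23, 11, 0, -3, -3, -2, -3, -3, -3, -3, -3]
  G t0 [208, 210, 212, 215, 217, 215, 202, 189, 204, 222, 229, 229, 225, 223, 221, 218, 217, 218, 219, 217, 217, 222, 226, 226, 225, 227, 228, 226]
  G now [210, 212, 214, 217, 219, 220, 225, 235, 242, 242, 240, 233, 207, 166, 161, 199, 216, 209, 195, 195, 201, 209, 221, 228, 232, 238, 242, 243]
143 R-G t0 [-3, -4, -3, -3, -4, 1, 14, 28, 12, -1, -4, -3, -2, -2, -3, -3, -3, -3]
  G t0 [203, 209, 212, 214, 218, 217, 203, 187, 205, 222, 225, 223, 219, 215, 211, 207, 206, 208, 210, 211, 212, 215, 218, 218, 220, 232, 240, 241]
  G now [205, 210, 214, 217, 220, 224, 229, 237, 243, 245, 245, 240, 218, 176, 169, 208, 226, 220, 209, 205, 206,
[... 382 characters left out ...]
-3, -4, -5, -6, -3, -3, -2, -2, -2, -3], [-3, -3, -4, -5, -5, -3, -2, -2, -2, -4], [-2, -3, -4, -5, -4, -3, -2, -2, -2, -3], [-3, -3, -3, -4, -4, -4, -2, -3, -3, -3], [-3, -2, -3, -4, -3, -3, -2, -2, -3, -3], [-3, -3, -3, -3, -3, -3, -1, -2, -2, -3], [-4, -5, -5, -3, -3, -3, -3, -3, -3, -2], [-5, -6, -5, -4, -3, -4, -3, -3, -3, -3]]
[[-3, -3, -3, -2, -4, -5, -4, -3, -3, -2, -3], [-2, -3, -3, -3, -5, -6, -6, -4, -3, -3, -2], [-2, -2, -3, -3, -3, -4, -4, -4, -4, -3, -2], [-3, -3, -3, -3, -3, -3, -4, -4, -4, -2, -1], [-3, -4, -3, -2, -2, -3, -3, -3, -3, -3, -3], [-1, -3, -4, -3, -4, -3, -2, -2, -2, -3, -4], [-3, -3, 0, -4, -3, -2, -3, -3, -3, -3, -3], [-2, -4, 0, 0, -3, -3, -2, -2, -3, -3, -4]]
```

At the guide rods the red no longer shows; the sleeve's leading end sits at about column 170, where the band was at 171. Bore geometry puts the bar 1–2 mm short and the bands put it 2–4 mm past, so I'll back it off 1.5 mm, then release.

servo_tool([
  [[0,-0.002,0,0,0,0,0.9],[0,-0.003,0,0,0,0,0.9],[0,-0.003,0,0,0,0,0.9],[0,-0.003,0,0,0,0,0.7],[0,-0.003,0,0,0,0,0.5],[0,-0.003,0,0,0,0,0.4],[0,-0.003,0,0,0,0,0.4]],
])

```text
clock: 28.2
eef_pos: [480.7, 234.4, 117.0]
eef_rot: [-3.141, 0.0, 1.529]
wrist_force: [-0.7, 0.6, 0.4]
finger_gap: 46.1
finger_force: 0.0
```

servo_tool([
  [[0,0,0.04,0,0,0,0.4],[0,0,0.1,0,0,0,0.4],[0,0,0.18,0,0,0,0.4],[0,0,0.26,0,0,0,0.4],[0,-0.06,0.3,0,0,0,0.4],[0,-0.14,0.3,0,0,0,0.4],[-0.04,-0.24,0.3,0,0,0,0.4],[-0.1,-0.34,0.3,0,0,0,0.4],[-0.16,-0.42,0.3,0,0,0,0.4],[-0.2,-0.5,0.3,0,0,0,0.4]],
])

```text
clock: 29.2
eef_pos: [382.3, -10.8, 267.2]
eef_rot: [3.141, 0.0, 1.529]
wrist_force: [1.9, -0.1, 0.3]
finger_gap: 56.6
finger_force: 0.0
```

servo_tool([
  [[0,-0.3,0,0,0,0,0.4],[0,-0.3,0,0,0,0,0.4],[0,-0.3,0,0,0,0,0.4],[0,-0.3,0,0,0,0,0.4],[0,-0.3,0,0,0,0,0.4]],
])

```text
clock: 29.7
eef_pos: [383.6, -160.3, 267.0]
eef_rot: [-3.141, -0.0, 1.526]
wrist_force: [0.0, -0.1, 0.8]
finger_gap: 56.3
finger_force: 0.0
```

Run:
```python
from h import *
s=manip.read_state(); print(s['eef_pos'])
b=shot('top'); a=shot('side')
cv2.imwrite('pics/top10.png',cv2.cvtColor(cv2.resize(b['frame'][130:240,130:240],None,fx=5,fy=5,interpolation=cv2.INTER_CUBIC),cv2.COLOR_RGB2BGR))
for n,c in(('top',b),('side',a)):
    W=cloud(c); z=W[...,2]; V=c['frame'].max(2); R,G,B=[c['frame'][...,i].astype(int) for i in range(3)]
    m=(abs(W[...,0]-480)<18)&(abs(W[...,1]-236)<20)&(z>118)&(z<155)&(V<140)
    for S,C,mm in comps(m,4): print(n,'knob',S.tolist(),np.round(ray(c,*C,140),1),np.round(np.median(W[mm],0)))
    for lab,xy,h in(('large',(407,299),172),('small',(560,286),142),('med',(483,293),158),('cyl',(465,-66),132)):
        q=(np.hypot(W[...,0]-xy[0],W[...,1]-xy[1])<40)&(z>h-2)&(z<h+14)
        v,u=np.nonzero(q); print(n,lab,q.sum(),np.round(ray(c,u.mean(),v.mean(),h),1))
    m=(R-G>10)&(R-B>10)&(W[...,0]>330)&(W[...,0]<640)&(W[...,1]>240)&(W[...,1]<300)&(z<125)&(z>85)
    for S,C,mm in comps(m,1): print(n,'band?',S.tolist(),np.round(np.median(W[mm],0)))
    d=(W[...,0]>380)&(W[...,0]<590)&(W[...,1]>200)&(W[...,1]<285)&(z>88)&(z<125)&(V<120)
    for S,C,mm in comps(d,15): print(n,'bar',S.tolist(),np.round(ray(c,*C,109),1))
print((b['frame'][143,164:176,1]).tolist())
```

```text
[ 383.60176127 -160.29152983  266.98119699]
top knob [176, 182, 5, 4, 17] [480.2 235.3 140. ] [481. 234. 146.]
top large 72 [405.7 300.4 172. ]
top small 38 [557.1 286.7 142. ]
top med 53 [481.3 294.1 158. ]
top cyl 15 [463.5 -69.8 132. ]
top band? [163, 154, 1, 1, 1] [574. 287. 123.]
top band? [159, 154, 13, 14, 74] [548. 274. 118.]
top band? [166, 178, 3, 5, 8] [495. 274. 118.]
top band? [163, 185, 6, 7, 17] [464. 276. 110.]
top bar [166, 151, 11, 27, 119] [546.6 258.7 109. ]
top bar [168, 189, 6, 27, 103] [420. 262. 109.]
side knob [243, 135, 5, 4, 18] [484.6 244.3 140. ] [483. 236. 145.]
side knob [243, 142, 4, 3, 8] [473.8 205.2 140. ] [480. 232. 123.]
side large 3 [407.8 314.4 172. ]
side small 0 [nan nan nan]
side med 0 [nan nan nan]
side cyl 17 [466.1 -64.2 132. ]
side band? [265, 131, 3, 5, 10] [573. 272. 122.]
side band? [235, 136, 8, 4, 18] [465. 280. 120.]
side band? [263, 143, 2, 1, 2] [560. 262.  87.]
side band? [239, 146, 1, 1, 1] [466. 271.  86.]
side bar [265, 138, 7, 5, 17] [572.  245.5 109. ]
side bar [233, 143, 7, 3, 19] [452.  252.4 109. ]
side bar [217, 145, 7, 4, 19] [389.5 253.4 109. ]
[203, 209, 212, 215, 218, 222, 227, 235, 241, 243, 244, 238]<stdin>:11: RuntimeWarning: Mean of empty slice.
  ret = ret.dtype.type(ret / rcount)
```

View pics/top10.png

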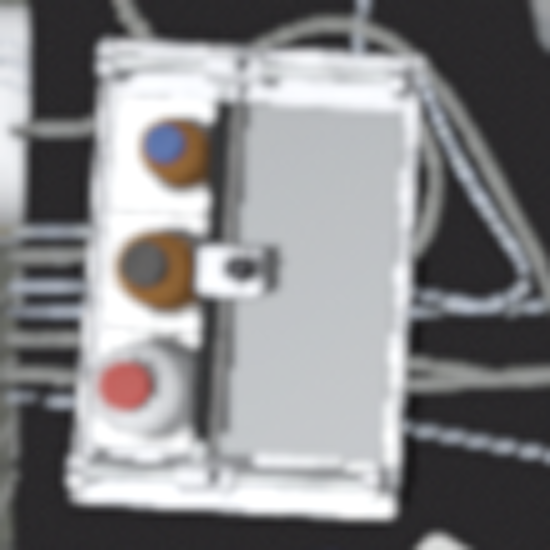

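The bar now lies just in front of all three bottles, with the knob at (243,268) and the sleeve ends at the bands. The three bottles are seated and the gripper is clear. The bar's position comes out at about 0.068–0.072 by both checks, so I'm handing in.

```bash
python3 -c "
from cell import manip
print(manip.sign_off())"
```

```text
the job is handed in; nothing more can be done
None
```

I handed the job in (no verdict came back): all three bottles stand in their matching bores, the clamping bar is released about at its mark (0.068–0.072 m by my two checks, target 0.070), and the wash bottle and cylinder were not touched.

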